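# Sort the microscope accessories back into their trays

## Task

The imaging session is over: sort the accessories back into their holders. The two objective canisters go into the two-bay tray, one in each bay; the two brown bottles go into the stand with the round wells, the large bottle in the wide well and the small bottle in the narrow one; and the filter cube goes into the single square tray, with its sides roughly parallel to the tray's. Keep everything upright, set each thing down rather than dropping it, and leave all five standing flat on the floor of their bay or well, let go.

Things in the scene. Friction and masses are not known exactly. Their poses are not given: they have to be found in the camera images.
- canister_0: Microscope objective canister: upright cylinder with a pale whitish translucent cover on a black foot, 38 mm across (41 mm at the foot, lowest 16 mm), 67 mm tall, about 0.11 kg, loose; grip it anywhere round the cover. Origin at the centre of its underside, z up.
- canister_1: The other objective canister: same size and shape (38 mm across, 41 mm at the lowest 16 mm, 67 mm tall), black cover on a white foot, about 0.11 kg, loose. Origin at the centre of its underside, z up.
- amber_bottle: The larger brown glass bottle with a black cap: round body 45 mm across, straight up to about 50 mm, then a shoulder to 74 mm; cap 26 mm across; 90 mm tall in all, about 0.12 kg, loose, closed. Origin at the centre of its underside, z up.
- oil_small: The small brown bottle with a black cap: round body 25 mm across, straight up to about 34 mm; cap 17 mm across above 44 mm; 50 mm tall in all, about 0.02 kg, loose, closed. Origin at the centre of its underside, z up.
- filter_cube: Microscope filter cube: black block with round windows, 36 mm along its x, 40 mm along its y, 35 mm tall, about 0.07 kg, loose. Grip the side faces; gripping across its x is 36 mm wide, the block's middle lying 1 mm to +x of the origin. Otherwise the origin is the centre of its underside, z up.
- canister_tray: Shallow grey tray with two equal square bays, fixed to the worktop; outside 70 mm (its x) by 136 mm (its y), rim 14 mm high, walls 4 mm. Each bay is about 62 mm square inside, bay centres at x = 0, y = +33 and -33 mm; bay floor 4 mm above the worktop. Origin at the centre of its underside on the worktop, z up.
- bottle_stand: Grey block with two flat-bottomed round wells of different size, fixed to the worktop; 78 mm (its x) by 146 mm (its y), top 20 mm high. Wide well 61 mm across centred at x = 0, y = +36 mm; narrow well 41 mm across centred at x = 0, y = -42 mm; both 14 mm deep, so their floors are 6 mm above the worktop. Origin at the centre of its underside on the worktop, z up.
- cube_tray: Small square shallow grey tray with a single bay, fixed to the worktop; 64 mm square outside, rim 14 mm high, walls 4 mm, bay 56 mm square inside, floor 4 mm above the worktop. Origin at the centre of its underside on the worktop, z up.
Mind the look-alikes: they are no part of the job. What is shaped like the canister_1 but blue or purple is not meant.

How it is judged:
By the outcome, as a careful person would: the job done as asked, in the order asked, and still so for the second after the job is handed in, with the robot touching nothing.
It also fails if it takes over 120 s, if anything falls off the work surface, if the arm or the gripper's body presses on something with over 40 N, if the wrist force passes 120 N, or if a joint passes its speed limit or range.

## Robot

A 6-joint arm with a two-finger parallel gripper is mounted at the origin on a cart in front of the work surface, level with it; the furniture and walls round the work are solid. World frame = base frame: x ahead of the robot, y to its left, z up, the work surface at z = 0. Lengths are in m, angles in rad, forces in N, time in s.
With the tool pointing down it reaches from about 0.25 to 0.725 m from the base axis. Payload 4 kg.
Tool frame: the origin (TCP) lies midway between the tips of the shut fingers; the grasp point (between the pads) lies 19 mm behind it; z points along the fingers, y is the direction in which the jaws open and shut (so a half turn about z gives the same grasp; the last joint's range is limited). The gripper opens to 85 mm and grips with 20 to 120 N. Pads are 22 mm wide; open, the fingers measure 114 mm over their backs; the gripper's body (76 mm by 85 mm) begins 54 mm behind the grasp point. The pads swing forward as they close: fully open they stand 13 mm farther back than shut.
Start: joints at [-1.146, 0.241, 0.005, 1.335, 0, 1.571], TCP at [0.206, -0.456, 0.231] pointing down, gripper open.
Joint ranges: [-2.72, 2.72], [-1.05, 1.87], [-1.09, 1.28], [-1.99, 2.15], [-1.42, 1.44], [-3.14, 3.14]. Speed limits (rad/s): [2.79, 2.79, 3.14, 3.14, 3.14, 3.14].

## Interface

Orientations are given as a unit quaternion [x, y, z, w].
In Python, from workcell import get_obs, camera, camera_model, job_done, masks_of gives the robot as it stands.
- The arm moves only by the tool jog_arm, never from a script. Its argument "deltas" is a list that holds one entry, the list of rows, each a list of 7 numbers: the shift along the tool's x, y, z in mm, then the turn, a rotation vector about the tool's x, y, z in degrees, then the finger opening in mm, from 0 to 85.4. A call has 1 to 5 rows; each row shifts and turns the pose as measured when the row begins, along the tool's axes as they then stand; what a row does not reach is not made up. A row lasts 1/10 s, in which the tool goes at most 50 mm and 8.59 degrees, less where a joint would pass 70% of its speed; a pose out of reach is approached as far as the arm can. A call with a gripper value outside its range is refused whole. The fingers move at their own pace and stop on an object; the grip force is fixed at half the most. Time passes only in rows, so rows that do not move let the fingers close. It gives the time, the measured TCP pose, the force and the opening at its end, in the units of the state.
- get_obs(): the state, without advancing time (a new reading comes with each control period).
- camera(name): name is "scene" or "top"; returns the picture (384x512x3 uint8, red, green, blue); there is no depth.
- camera_model(name): a dict with "fovy" (degrees; the focal length in pixels is half the picture's height over the tangent of half this angle, whatever the lens; pixels are square), "cx", "cy" (the principal point, pixels), "pose" (4x4, takes a point from camera to world coordinates). Camera axes: x right, y down, z forward; pixel columns grow to the right and rows downward; lengths in m; the calibration is good to about 2 mm. A picture is of the moment at which its call begins. camera_model takes no time and is no camera call.
- job_done(): hands the job in, once; it reports no verdict.
Trained networks look in the newest picture that a camera, given by its name, has taken for a name from the list of things; names that differ only in an ending like _2 or _b are one class to them, and where a whole thing is asked for, a point or a joint stands for the part that bears it (a point fixed in the world has none). Each returns a list of dicts, best first, with "conf" (0 to 1); they miss things now and then, are a little off and sometimes report something else, mostly with a low value. They report only what shows in the picture. A call takes as long as a camera call. They do not tell look-alikes from the thing itself.
- masks_of(target, camera): "pixels" (384x512 bool, what is visible of it) and "at" ([column, row] in pixels, amid what is visible of it).
The state is a dict: "clock": time; "joint_pos": joint angles; "joint_vel": joint speeds; "tau": joint torques, N m; "eef_pos": TCP position; "tool_rot": TCP orientation; "ft_force": force on the tool from outside, world axes, zero at the start; "ft_torque": the same for the moment, N m; "grip_width": finger opening in m.
Only numpy, scipy, OpenCV 4.12 (cv2) and the standard library are available. Lean on these libraries where they do the work, as an engineer would, in place of code of your own. Each camera call takes 0.05 s, during which the arm holds its last target. There are 200 camera calls.

## Working session

There is one attempt and no reset: what is moved stays moved. The work goes in short steps, Python scripts to look and compute and a tool call to move; the robot and the scene stay as the last step left them, time stands still between calls to the robot, and variables do not carry over. Pictures are saved under pics/ and viewed, about 12 in all and at most 16, crops included, and the job is handed in when it is done.

Besides the shell and the picture viewer there is one more tool, called after "Emit:" by a JSON object that holds its "api" and its "payload". jog_arm: Moves the arm, as the interface text tells. Its arguments: {"type":"object","properties":{"deltas":{"type":"array"}},"required":["deltas"]}

```bash
mkdir -p pics; cat > h.py <<'E'
from workcell import *
import numpy as np, cv2
def ray(cam,u,v,z):
    m=camera_model(cam); f=192/np.tan(np.radians(m["fovy"])/2); P=np.array(m["pose"])
    d=P[:3,:3]@np.array([(u-m["cx"])/f,(v-m["cy"])/f,1]); o=P[:3,3]
    return o+d*(z-o[2])/d[2]
def proj(cam,p):
    m=camera_model(cam); f=192/np.tan(np.radians(m["fovy"])/2); P=np.array(m["pose"])
    q=P[:3,:3].T@(np.array(p)-P[:3,3]); return np.array([m["cx"]+f*q[0]/q[2],m["cy"]+f*q[1]/q[2]])
def save(cam,name):
    im=camera(cam); cv2.imwrite("pics/"+name,im[:,:,::-1]); return im
E
python3 - <<'E'
from h import *
o=get_obs();print({k:np.round(v,3) for k,v in o.items()})
for c in ["top","scene"]:
    m=camera_model(c);print(c,m["fovy"],m["cx"],m["cy"],np.round(m["pose"],3).tolist())
t=save("top","t0.png");s=save("scene","s0.png")
cv2.imwrite("pics/both0.png",np.hstack([cv2.resize(t,(400,300)),cv2.resize(s,(400,300))])[:,:,::-1])
for n in ["canister_0","canister_1","amber_bottle","oil_small","filter_cube","canister_tray","bottle_stand","cube_tray"]:
    for c in ["top","scene"]:
        for r in masks_of(n,c):
            r0=np.argwhere(r["pixels"]); 
            print(n,c,round(r["conf"],2),np.round(r["at"],0),r0.min(0)[::-1],r0.max(0)[::-1],len(r0),np.round(ray(c,*r["at"],0),3)[:2])
E
```

```text
{'clock': np.float64(0.0), 'joint_pos': array([-1.146,  0.241,  0.004,  1.335, -0.   ,  1.571]), 'joint_vel': array([ 0.001, -0.   ,  0.   ,  0.002,  0.   ,  0.001]), 'tau': array([-1.0000e-03, -3.7232e+01,  2.5241e+01,  1.7000e-02, -0.0000e+00,
       -0.0000e+00]), 'eef_pos': array([ 0.206, -0.455,  0.23 ]), 'tool_rot': array([ 0.978,  0.211, -0.   , -0.001]), 'ft_force': array([ 0.738, -0.017,  0.725]), 'ft_torque': array([-0.009,  0.038,  0.004]), 'grip_width': np.float64(0.086)}
top 56.55968723613273 256.78040547153813 194.12578304221563 [[0.021, -0.999, 0.04, 0.446], [-1.0, -0.021, -0.007, 0.07], [0.007, -0.04, -0.999, 1.116], [0.0, 0.0, 0.0, 1.0]]
scene 49.235853611057 257.8030168152017 197.3266719720062 [[-0.722, -0.469, 0.508, -0.014], [-0.692, 0.503, -0.518, 0.621], [-0.013, -0.725, -0.688, 0.745], [0.0, 0.0, 0.0, 1.0]]
canister_0 top 0.7 [159. 216.] [153 210] [170 222] 190 [0.418 0.365]
canister_0 top 0.69 [352. 243.] [345 238] [361 252] 188 [ 0.344 -0.239]
canister_0 top 0.57 [206. 240.] [195 232] [210 245] 181 [0.344 0.218]
canister_0 top 0.48 [271. 198.] [267 193] [280 
[... 1134 characters left out ...]
45.] [225 234] [235 254] 199 [0.467 0.216]
filter_cube top 0.72 [233. 197.] [227 192] [240 204] 137 [0.481 0.136]
filter_cube scene 0.65 [184. 239.] [153 214] [215 261] 1529 [0.565 0.281]
filter_cube scene 0.62 [253. 219.] [243 207] [263 229] 370 [0.49  0.126]
canister_tray top 0.91 [187. 170.] [165 158] [210 182] 993 [0.562 0.284]
canister_tray scene 0.78 [183. 241.] [152 214] [215 261] 1517 [0.559 0.286]
bottle_stand top 0.81 [302. 149.] [276 133] [327 167] 1248 [ 0.635 -0.075]
bottle_stand scene 0.56 [267. 157.] [242 137] [288 175] 1086 [ 0.632 -0.078]
cube_tray top 0.85 [244. 151.] [233 140] [257 164] 433 [0.625 0.106]
cube_tray scene 0.6 [221. 188.] [207 176] [238 200] 505 [0.633 0.099]
```

View pics/t0.png

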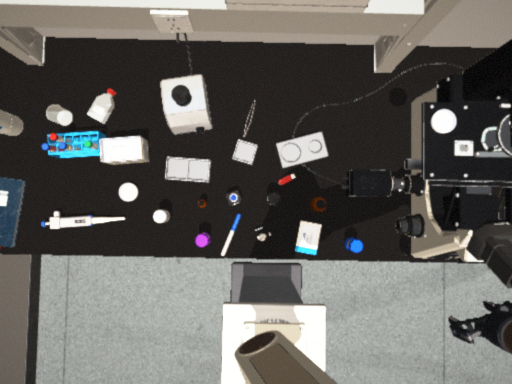

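View pics/s0.png

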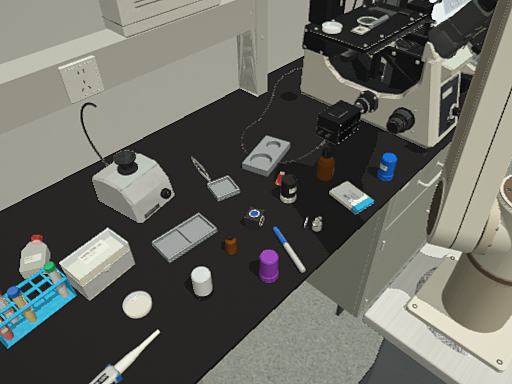

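The top view shows the white canister at (161,216), the black one at (271,199), decoys purple (203,240) and blue (354,245), amber bottle (318,203), oil (202,203), cube (234,198), trays at (187,169) and (245,151), and the stand at (302,149). The scene view agrees. Next I'll fit poses and view zoomed crops.

```bash
cat > fit.py <<'E'
from h import *
from scipy.optimize import least_squares
def cyl(prof):
    a=np.linspace(0,2*np.pi,32,endpoint=False)
    return np.vstack([np.c_[r*np.cos(a),r*np.sin(a),np.full(32,z)] for r,z in prof])
def box(lx,ly,h,ox=0,z0=0): return np.array([[ox+i*lx/2,j*ly/2,z] for i in(-1,1) for j in(-1,1) for z in(z0,h)])
CAN=cyl([(.0205,0),(.0205,.016),(.019,.016),(.019,.067)])
AMB=cyl([(.0225,0),(.0225,.05),(.013,.074),(.013,.09)])
OIL=cyl([(.0125,0),(.0125,.034),(.0085,.044),(.0085,.05)])
CUBE=box(.036,.040,.035,.001); CT=box(.07,.136,.014); BS=box(.078,.146,.02); QT=box(.064,.064,.014)
def hull(c,pts,S=8):
    p=np.array([proj(c,q) for q in pts]); return cv2.convexHull((p).astype(np.float32))
def feat(c,pts):
    h=hull(c,pts); m=cv2.moments(h); return np.array([m["m10"]/m["m00"],m["m01"]/m["m00"]])
def place(pts,x,y,th,z=0):
    R=np.array([[np.cos(th),-np.sin(th),0],[np.sin(th),np.cos(th),0],[0,0,1]]); return pts@R.T+[x,y,z]
def fit(masks,pts,x0,z=0):
    # match mask centroid in each camera
    cs=[(c,np.argwhere(m).mean(0)[::-1]) for c,m in masks]
    f=lambda v:np.hstack([feat(c,place(pts,v[0],v[1],0,z))-k for c,k in cs])
    s=least_squares(f,x0,diff_step=1e-3,x_scale=.01); return s.x,s.fun
def yaw(mask,c,z):
    p=np.array([ray(c,u,v,z)[:2] for v,u in np.argwhere(mask)])
    r=cv2.minAreaRect(p.astype(np.float32)*1000); b=cv2.boxPoints(r); e=b[1]-b[0]; g=b[2]-b[1]
    return np.round(r[0]),np.round([np.linalg.norm(e),np.linalg.norm(g)]),np.round([np.degrees(np.arctan2(e[1],e[0])),np.degrees(np.arctan2(g[1],g[0]))],1)
E
python3 - <<'E'
from fit import *
t=cv2.imread("pics/t0.png");s=cv2.imread("pics/s0.png")
cv2.imwrite("pics/c1.png",cv2.resize(t[120:260,140:340],(800,560),interpolation=cv2.INTER_CUBIC))
cv2.imwrite("pics/c2.png",cv2.resize(s[130:310,140:350],(700,600),interpolation=cv2.INTER_CUBIC))
camera("top");camera("scene")
for n,P,x0 in [("canister_0",CAN,(.43,.35)),("canister_1",CAN,(.49,.01)),("amber_bottle",AMB,(.47,-.13)),("oil_small",OIL,(.46,.22)),("filter_cube",CUBE,(.48,.13)),("canister_tray",CT,(.56,.285)),("bottle_stand",BS,(.635,-.075)),("cube_tray",QT,(.63,.1))]:
    ms=[]
    for c in["top","scene"]:
        best=[(np.hypot(*(ray(c,*r["at"],.02)[:2]-x0)),r["pixels"]) for r in masks_of(n,c)]
        best=[b for b in best if b[0]<.05]
        if best: ms.append((c,min(best,key=lambda b:b[0])[1]))
    x,r=fit(ms,P,x0); print(n,[c for c,_ in ms],np.round(x,4),np.round(r,1),[np.round(fit([m],P,x0)[0],4) for m in ms])
    if "tray" in n or "stand" in n or "cube" in n:
        for c,m in ms: print("   ",c,*yaw(m,c,P[:,2].max()))
E
```

```text
Traceback (most recent call last):
  File "fit.py", line 21, in fit
    s=least_squares(f,x0,diff_step=1e-3,x_scale=.01); return s.x,s.fun
  File "fit.py", line 20, in <lambda>
    f=lambda v:np.hstack([feat(c,place(pts,v[0],v[1],0,z))-k for c,k in cs])
                          ~~~~^^^^^^^^^^^^^^^^^^^^^^^^^^^^
  File "fit.py", line 14, in feat
    h=hull(c,pts); m=cv2.moments(h); return np.array([m["m10"]/m["m00"],m["m01"]/m["m00"]])
  File "fit.py", line 12, in hull
    p=np.array([proj(c,q) for q in pts]); return cv2.convexHull((p).astype(np.float32))
                ~~~~^^^^^
  File "h.py", line 8, in proj
    m=camera_model(cam); f=192/np.tan(np.radians(m["fovy"])/2); P=np.array(m["pose"])
ValueError: time passes only in moves, steps and waits
```

View pics/c1.png

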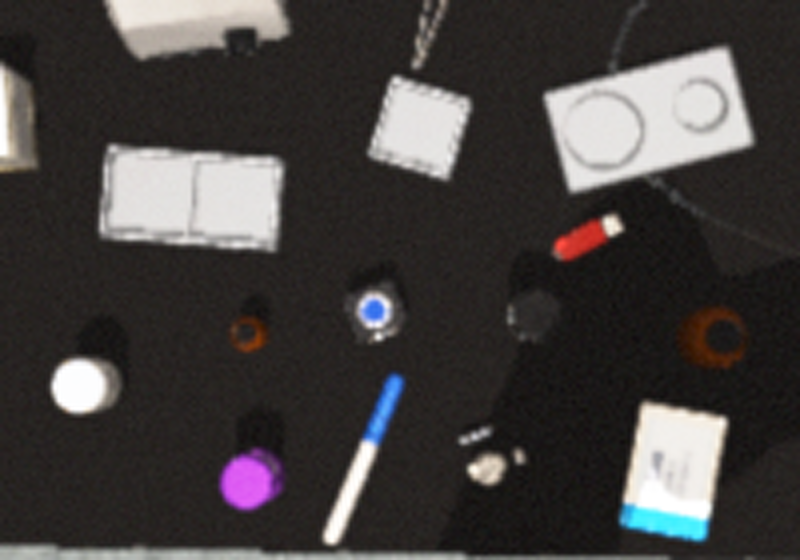

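View pics/c2.png

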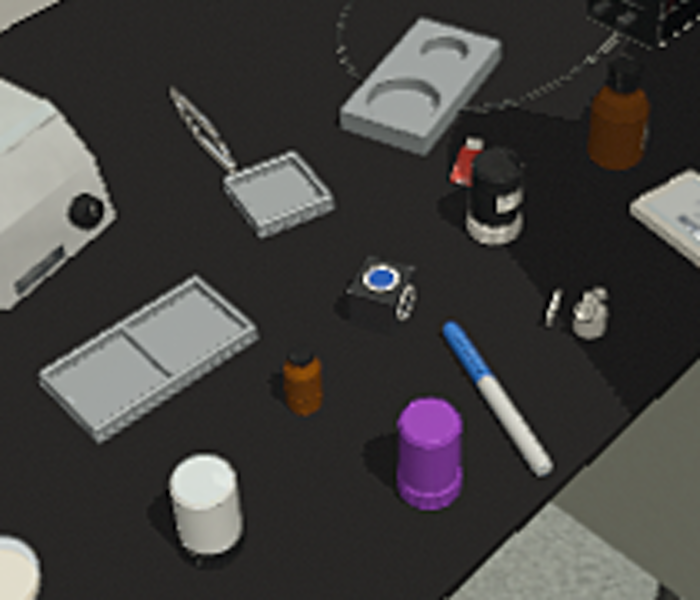

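The crops show the wide well at the stand's left (+y) end, a red USB stick beyond the black canister, and the cube at crop (375,312) turned somewhat. The fit failed because of too many camera_model calls, so I'll cache those.

```bash
sed -i 's/^import numpy as np, cv2/import numpy as np, cv2, workcell, functools\ncamera_model=functools.cache(workcell.camera_model)/' h.py
cat > meas.py <<'E'
from fit import *
M={"canister_0":(CAN,(.43,.35)),"canister_1":(CAN,(.49,.01)),"amber_bottle":(AMB,(.47,-.13)),"oil_small":(OIL,(.46,.22)),"filter_cube":(CUBE,(.48,.13)),"canister_tray":(CT,(.56,.285)),"bottle_stand":(BS,(.635,-.075)),"cube_tray":(QT,(.63,.1))}
def masks(n,x0):
    ms=[]
    for c in["top","scene"]:
        best=[(np.hypot(*(ray(c,*r["at"],.02)[:2]-x0)),r["pixels"]) for r in masks_of(n,c)]
        best=[b for b in best if b[0]<.05]
        if best: ms.append((c,min(best,key=lambda b:b[0])[1]))
    return ms
def meas(n,x0=None):
    P,d=M[n]; x0=d if x0 is None else x0; ms=masks(n,x0)
    x,r=fit(ms,P,x0); print(n,[c for c,_ in ms],np.round(x,4),np.round(r,1),[np.round(fit([m],P,x0)[0],4) for m in ms])
    if "tray" in n or "stand" in n or "cube" in n:
        for c,m in ms: print("   ",c,*yaw(m,c,P[:,2].max()))
    return x,ms
E
python3 - <<'E'
from meas import *
camera("top");camera("scene")
for n in M:
    x,ms=meas(n)
    if n in("filter_cube","canister_tray","bottle_stand","cube_tray"):
        res=[]
        for th in range(-90,90,3):
            q=place(M[n][0],*x,np.radians(th)); iou=[]
            for c,m in ms:
                z=np.zeros((384*4,512*4),np.uint8); cv2.fillConvexPoly(z,np.round(hull(c,q)*4+1.5).astype(int),1)
                b=cv2.resize(m.astype(np.uint8),(2048,1536),interpolation=0)
                iou.append((z&b).sum()/(z|b).sum())
            res.append((round(np.mean(iou),3),th,np.round(iou,2).tolist()))
        print("   yaw",sorted(res)[::-1][:5])
E
```

```text
canister_0 ['top', 'scene'] [0.4184 0.3474] [ 0.6 -0.5 -0.   0.6] [array([0.4169, 0.3491]), array([0.4194, 0.3464])]
canister_1 ['top', 'scene'] [0.4781 0.0102] [ 0.5 -0.2 -0.1  0.6] [array([0.4774, 0.0115]), array([0.4794, 0.0083])]
amber_bottle ['scene'] [ 0.4622 -0.1222] [ 0. -0.] [array([ 0.4622, -0.1222])]
oil_small ['top', 'scene'] [0.4592 0.2288] [ 0.3 -0.1 -0.1  0.2] [array([0.459 , 0.2296]), array([0.4595, 0.2282])]
filter_cube ['top', 'scene'] [0.4768 0.1344] [ 0.4 -0.3 -0.1  0.5] [array([0.4759, 0.1357]), array([0.4779, 0.1331])]
    top [476. 135.] [38. 36.] [-70.3  19.7]
    scene [468. 144.] [71. 46.] [-65.  25.]
   yaw [(np.float64(0.884), 24, [0.84, 0.92]), (np.float64(0.882), 21, [0.85, 0.92]), (np.float64(0.877), 27, [0.84, 0.91]), (np.float64(0.873), 18, [0.84, 0.91]), (np.float64(0.866), 30, [0.84, 0.89])]
canister_tray ['top', 'scene'] [0.5637 0.279 ] [ 0.2 -0.4  0.1  0.4] [array([0.5626, 0.2796]), array([0.5648, 0.2783])]
    top [563. 279.] [ 74. 142.] [-4.9 85.1]
    scene [560. 280.] [ 83. 142.] [-3. 87.]
   yaw [(np.float64(0.943), -3, [0.94, 0.95]), (np.flo
[... 156 characters left out ...]
d ['top', 'scene'] [ 0.6303 -0.0731] [ 0.7  0.1 -0.5  0.6] [array([ 0.6307, -0.071 ]), array([ 0.6312, -0.076 ])]
    top [629. -71.] [149.  80.] [-74.7  15.3]
    scene [624. -68.] [169.  94.] [-74.1  15.9]
   yaw [(np.float64(0.941), 15, [0.95, 0.94]), (np.float64(0.925), 18, [0.94, 0.91]), (np.float64(0.919), 12, [0.92, 0.92]), (np.float64(0.891), 21, [0.9, 0.88]), (np.float64(0.88), 9, [0.88, 0.88])]
cube_tray ['scene'] [0.6234 0.1026] [ 0. -0.] [array([0.6234, 0.1026])]
    scene [617. 107.] [77. 68.] [-15.8  74.2]
   yaw [(np.float64(0.926), 75, [0.93]), (np.float64(0.926), -15, [0.93]), (np.float64(0.922), 72, [0.92]), (np.float64(0.922), -18, [0.92]), (np.float64(0.914), 78, [0.91])]
```

```bash
cat > plan.py <<'E'
from h import *
import sys
from scipy.spatial.transform import Rotation as Ro
def st():
    o=get_obs(); R=Ro.from_quat(o["tool_rot"]).as_matrix()
    print("t",round(float(o["clock"]),2),"p",np.round(o["eef_pos"]*1000,1),"yaw",round(np.degrees(np.arctan2(R[1,0],R[0,0])),1),"tilt",np.round(R[:2,2],3),"grip",round(o["grip_width"]*1000,1),"F",np.round(o["ft_force"],1)); return o,R
def plan(x,y,z,yaw,n,g):
    o,R=st(); p=o["eef_pos"]*1000; T=Ro.from_euler("z",yaw,degrees=True).as_matrix()@np.diag([1,-1,-1.]); 
    w=Ro.from_matrix(T@R.T).as_rotvec(degrees=True)
    rows=[]
    for i in range(n):
        d=(np.array([x,y,z])-p)/n
        Ri=Ro.from_rotvec(w*i/n,degrees=True).as_matrix()@R
        rows.append([round(v) for v in Ri.T@d]+[round(v,1) for v in Ri.T@(w/n)]+[g])
    for i in range(0,n,5): print([rows[i:i+5]])
if __name__=="__main__": 
    a=[float(v) for v in sys.argv[1:]]
    if a: plan(*a[:4],int(a[4]),a[5])
    else: st()
E
python3 plan.py 418 348 200 90 20 85
```

```text
t 2.0 p [ 206.  -455.6  231.3] yaw 24.3 tilt [-0.  0.] grip 85.4 F [-0.4 -0.4  1.2]
[[[26, -32, 2, np.float64(-0.0), np.float64(-0.0), np.float64(-3.3), 85.0], [28, -31, 2, np.float64(-0.0), np.float64(-0.0), np.float64(-3.3), 85.0], [30, -29, 2, np.float64(-0.0), np.float64(-0.0), np.float64(-3.3), 85.0], [31, -27, 2, np.float64(-0.0), np.float64(-0.0), np.float64(-3.3), 85.0], [33, -25, 2, np.float64(-0.0), np.float64(-0.0), np.float64(-3.3), 85.0]]]
[[[34, -24, 2, np.float64(-0.0), np.float64(-0.0), np.float64(-3.3), 85.0], [36, -22, 2, np.float64(-0.0), np.float64(-0.0), np.float64(-3.3), 85.0], [37, -19, 2, np.float64(-0.0), np.float64(-0.0), np.float64(-3.3), 85.0], [38, -17, 2, np.float64(-0.0), np.float64(-0.0), np.float64(-3.3), 85.0], [39, -15, 2, np.float64(-0.0), np.float64(-0.0), np.float64(-3.3), 85.0]]]
[[[40, -13, 2, np.float64(-0.0), np.float64(-0.0), np.float64(-3.3), 85.0], [40, -11, 2, np.float64(-0.0), np.float64(-0.0), np.float64(-3.3), 85.0], [41, -8, 2, np.float64(-0.0), np.float64(-0.0), np.float64(-3.3), 85.0], [41, -6, 2, np.float64(-0.0), np.float64(-0.0), np.float64(-3.3), 85.0], [41, -4, 2, np.float64(-0.0), np.float64(-0.0), np.float64(-3.3), 85.0]]]
[[[42, -1, 2, np.float64(-0.0), np.float64(-0.0), np.float64(-3.3), 85.0], [42, 1, 2, np.float64(-0.0), np.float64(-0.0), np.float64(-3.3), 85.0], [41, 4, 2, np.float64(-0.0), np.float64(-0.0), np.float64(-3.3), 85.0], [41, 6, 2, np.float64(-0.0), np.float64(-0.0), np.float64(-3.3), 85.0], [41, 8, 2, np.float64(-0.0), np.float64(-0.0), np.float64(-3.3), 85.0]]]
```

Emit:
{"api": "jog_arm", "payload": {"deltas": [[[26,-32,2,0,0,-3.3,85],[28,-31,2,0,0,-3.3,85],[30,-29,2,0,0,-3.3,85],[31,-27,2,0,0,-3.3,85],[33,-25,2,0,0,-3.3,85]]]}}

```text
clock: 2.5
eef_pos: [0.2598, -0.2542, 0.2199]
tool_rot: [0.937, 0.35, 0.0, 0.002]
ft_force: [0.9, 0.1, -0.4]
grip_width: 0.0848
```

Emit:
{"api": "jog_arm", "payload": {"deltas": [[[34,-24,2,0,0,-3.3,85],[36,-22,2,0,0,-3.3,85],[37,-19,2,0,0,-3.3,85],[38,-17,2,0,0,-3.3,85],[39,-15,2,0,0,-3.3,85]]]}}

```text
clock: 3.0
eef_pos: [0.3128, -0.0445, 0.2104]
tool_rot: [0.875, 0.484, 0.003, 0.004]
ft_force: [1.3, 0.3, 0.5]
grip_width: 0.085
```

Emit:
{"api": "jog_arm", "payload": {"deltas": [[[40,-13,2,0,0,-3.3,85],[40,-11,2,0,0,-3.3,85],[41,-8,2,0,0,-3.3,85],[41,-6,2,0,0,-3.3,85],[41,-4,2,0,0,-3.3,85]]]}}

```text
clock: 3.5
eef_pos: [0.3627, 0.1671, 0.2016]
tool_rot: [0.792, 0.61, 0.005, 0.006]
ft_force: [1.7, 0.1, 0.0]
grip_width: 0.0849
```

```bash
sed -i 's/round(v,1) for/round(float(v),1)+0 for/' plan.py; python3 plan.py 418 348 130 90 10 85
```

```text
t 3.5 p [362.7 167.1 201.6] yaw 75.2 tilt [ 0.016 -0.004] grip 84.9 F [1.7 0.1 0. ]
[[[19, 1, 7, 0.1, 0.0, -1.5, 85.0], [19, 1, 7, 0.1, 0.0, -1.5, 85.0], [19, 2, 7, 0.1, 0.0, -1.5, 85.0], [19, 2, 7, 0.1, 0.0, -1.5, 85.0], [19, 3, 7, 0.1, 0.0, -1.5, 85.0]]]
[[[19, 3, 7, 0.1, 0.0, -1.5, 85.0], [19, 4, 7, 0.1, 0.0, -1.5, 85.0], [18, 4, 7, 0.1, 0.0, -1.5, 85.0], [18, 5, 7, 0.1, 0.0, -1.5, 85.0], [18, 5, 7, 0.1, 0.0, -1.5, 85.0]]]
```

Emit:
{"api": "jog_arm", "payload": {"deltas": [[[38,2,14,0.2,0,-3,85],[38,4,14,0.2,0,-3,85],[38,6,14,0.2,0,-3,85],[37,8,14,0.2,0,-3,85],[36,9,14,0.2,0,-3,85]]]}}

```text
clock: 4.0
eef_pos: [0.4222, 0.359, 0.1323]
tool_rot: [0.7, 0.714, 0.003, 0.001]
ft_force: [0.7, 0.6, 0.8]
grip_width: 0.085
```

```bash
python3 plan.py 418 348 30 90 4 85
```

```text
t 4.0 p [422.2 359.  132.3] yaw 91.1 tilt [0.005 0.002] grip 85.0 F [0.7 0.6 0.8]
[[[-3, -1, 26, 0.1, 0.0, 0.3, 85.0], [-3, -1, 26, 0.1, 0.0, 0.3, 85.0], [-3, -1, 26, 0.1, 0.0, 0.3, 85.0], [-3, -1, 26, 0.1, 0.0, 0.3, 85.0]]]
```

Descend, then close and lift a little.

Emit:
{"api": "jog_arm", "payload": {"deltas": [[[-11,-4,0,0.3,0,1,85],[0,0,30,0,0,0,85],[0,0,40,0,0,0,85],[0,0,30,0,0,0,85],[0,0,2,0,0,0,85]]]}}

```text
clock: 4.5
eef_pos: [0.4186, 0.352, 0.0235]
tool_rot: [0.705, 0.709, -0.001, -0.001]
ft_force: [-0.7, -0.3, -1.1]
grip_width: 0.085
```

Emit:
{"api": "jog_arm", "payload": {"deltas": [[[0,0,0,0,0,0,30],[0,0,0,0,0,0,30],[0,0,0,0,0,0,30],[0,0,0,0,0,0,30],[0,0,0,0,0,0,30]]]}}

```text
clock: 5.0
eef_pos: [0.4214, 0.3533, 0.0297]
tool_rot: [0.706, 0.709, 0.003, -0.001]
ft_force: [-0.8, 0.5, -1.5]
grip_width: 0.0364
```

```bash
python3 plan.py 418 348 90 90 4 30
```

```text
t 5.0 p [421.4 353.3  29.7] yaw 90.3 tilt [0.004 0.006] grip 36.4 F [-0.8  0.5 -1.5]
[[[-1, -1, -15, 0.1, -0.1, 0.1, 30.0], [-1, -1, -15, 0.1, -0.1, 0.1, 30.0], [-1, -1, -15, 0.1, -0.1, 0.1, 30.0], [-1, -1, -15, 0.1, -0.1, 0.1, 30.0]]]
```

Emit:
{"api": "jog_arm", "payload": {"deltas": [[[0,0,-10,0,0,0,30],[0,0,-25,0,0,0,30],[0,0,-25,0,0,0,30],[0,0,0,0,0,0,30]]]}}

```text
clock: 5.4
eef_pos: [0.4212, 0.3529, 0.0938]
tool_rot: [0.706, 0.709, 0.004, -0.001]
ft_force: [0.2, 0.3, -2.6]
grip_width: 0.0368
```

```bash
python3 plan.py; python3 - <<'E'
from plan import *
t=save("top","t1.png");s=save("scene","s1.png");st();save("top","t1.png");st()
a=cv2.resize(t[150:270,110:270],(400,300));b=cv2.resize(s[180:330,130:330],(400,300))
cv2.imwrite("pics/g1.png",np.hstack([a,b])[:,:,::-1])
E
```

```text
t 5.4 p [421.2 352.9  93.8] yaw 90.3 tilt [0.004 0.006] grip 36.8 F [ 0.2  0.3 -2.6]
t 5.5 p [419.5 351.5  90.6] yaw 90.3 tilt [0.    0.003] grip 36.7 F [ 1.1  0.5 -1.6]
t 5.55 p [418.8 350.9  89.5] yaw 90.3 tilt [-0.001  0.001] grip 37.0 F [ 0.3  0.7 -1.3]
```

View pics/g1.png

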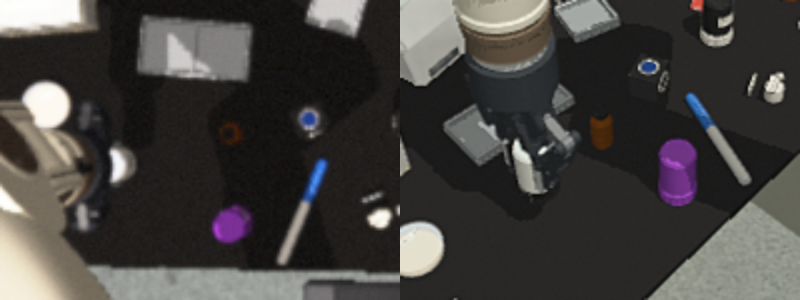

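The view shows the white canister held upright between the fingers, lifted clear of the bench.

```bash
python3 plan.py 566 315 75 90 5 30
```

```text
t 5.55 p [418.8 350.9  89.5] yaw 90.3 tilt [-0.001  0.001] grip 37.0 F [ 0.3  0.7 -1.3]
[[[-7, 29, 3, 0.0, 0.0, 0.1, 30.0], [-7, 29, 3, 0.0, 0.0, 0.1, 30.0], [-7, 29, 3, 0.0, 0.0, 0.1, 30.0], [-7, 29, 3, 0.0, 0.0, 0.1, 30.0], [-7, 29, 3, 0.0, 0.0, 0.1, 30.0]]]
```

Emit:
{"api": "jog_arm", "payload": {"deltas": [[[-7,29,2,0,0,0,30],[-7,29,2,0,0,0,30],[-7,29,2,0,0,0,30],[-7,29,2,0,0,0,30],[-7,29,2,0,0,0,30]]]}}

```text
clock: 6.05
eef_pos: [0.5596, 0.3145, 0.0704]
tool_rot: [0.703, 0.711, -0.008, -0.003]
ft_force: [0.0, 0.2, -1.7]
grip_width: 0.0369
```

Emit:
{"api": "jog_arm", "payload": {"deltas": [[[0,0,0,0,0,0,30],[0,0,0,0,0,0,30]]]}}

```text
clock: 6.25
eef_pos: [0.5613, 0.3117, 0.0656]
tool_rot: [0.704, 0.71, -0.01, -0.004]
ft_force: [-0.9, -0.3, -1.4]
grip_width: 0.0367
```

```bash
python3 plan.py 566 315 36 90 3 30
```

```text
t 6.25 p [561.3 311.7  65.6] yaw 90.4 tilt [-0.02 -0.01] grip 36.7 F [-0.9 -0.3 -1.4]
[[[1, 2, 10, -0.4, 0.2, 0.1, 30.0], [1, 2, 10, -0.4, 0.2, 0.1, 30.0], [1, 2, 10, -0.4, 0.2, 0.1, 30.0]]]
```

Emit:
{"api": "jog_arm", "payload": {"deltas": [[[1,2,10,-0.4,0.2,0,30],[1,1,10,-0.4,0.2,0,30],[1,1,8,-0.3,0.2,0,30],[0,0,0,0,0,0,30]]]}}

```text
clock: 6.65
eef_pos: [0.5595, 0.3141, 0.0328]
tool_rot: [0.704, 0.711, -0.004, -0.002]
ft_force: [0.8, -0.6, -0.7]
grip_width: 0.0368
```

```bash
python3 plan.py 566 315 32 90 2 30
```

```text
t 6.65 p [559.5 314.1  32.8] yaw 90.6 tilt [-0.008 -0.002] grip 36.8 F [ 0.8 -0.6 -0.7]
[[[0, 3, 0, -0.2, 0.1, 0.3, 30.0], [0, 3, 0, -0.2, 0.1, 0.3, 30.0]]]
```

Emit:
{"api": "jog_arm", "payload": {"deltas": [[[0,5,0,-0.4,0.1,0,30],[0,1,2,0,0,0,30],[0,0,0,0,0,0,30]]]}}

```text
clock: 6.95
eef_pos: [0.5652, 0.3148, 0.0324]
tool_rot: [0.703, 0.711, -0.0, 0.0]
ft_force: [-0.5, -0.9, -0.5]
grip_width: 0.0372
```

Emit:
{"api": "jog_arm", "payload": {"deltas": [[[0,0,2,0,0,0,30],[0,0,0,0,0,0,30]]]}}

```text
clock: 7.15
eef_pos: [0.5663, 0.3154, 0.0321]
tool_rot: [0.703, 0.711, 0.001, 0.001]
ft_force: [-0.3, -0.0, -1.3]
grip_width: 0.0368
```

```bash
python3 plan.py
```

```text
t 7.15 p [566.3 315.4  32.1] yaw 90.6 tilt [0.003 0.001] grip 36.8 F [-0.3 -0.  -1.3]
```

Emit:
{"api": "jog_arm", "payload": {"deltas": [[[0,0,4,0,0,0,30],[0,0,4,0,0,0,30]]]}}

```text
clock: 7.35
eef_pos: [0.5668, 0.3157, 0.0315]
tool_rot: [0.703, 0.711, 0.003, 0.001]
ft_force: [-8.6, -4.1, 24.4]
grip_width: 0.0366
```

```bash
python3 plan.py
```

```text
t 7.35 p [566.8 315.7  31.5] yaw 90.6 tilt [0.006 0.003] grip 36.6 F [-8.6 -4.1 24.4]
```

Emit:
{"api": "jog_arm", "payload": {"deltas": [[[0,0,0,0,0,0,30],[0,0,0,0,0,0,85],[0,0,0,0,0,0,85],[0,0,0,0,0,0,85],[0,0,0,0,0,0,85]]]}}

```text
clock: 7.85
eef_pos: [0.568, 0.3163, 0.0329]
tool_rot: [0.703, 0.711, 0.005, 0.001]
ft_force: [0.2, -1.0, 1.0]
grip_width: 0.0849
```

Emit:
{"api": "jog_arm", "payload": {"deltas": [[[0,0,-20,0,0,0,85],[0,0,-40,0,0,0,85],[0,0,-40,0,0,0,85],[0,0,-20,0,0,0,85]]]}}

```text
clock: 8.25
eef_pos: [0.5635, 0.3137, 0.1484]
tool_rot: [0.703, 0.711, -0.003, -0.001]
ft_force: [0.9, -0.0, 0.9]
grip_width: 0.085
```

```bash
python3 plan.py 478 11 130 90 8 85
```

```text
t 8.25 p [563.5 313.7 148.4] yaw 90.6 tilt [-0.005 -0.003] grip 85.0 F [ 0.9 -0.   0.9]
[[[-38, -11, 2, 0.0, 0.0, 0.1, 85.0], [-38, -11, 2, 0.0, 0.0, 0.1, 85.0], [-38, -11, 2, 0.0, 0.0, 0.1, 85.0], [-38, -11, 2, 0.0, 0.0, 0.1, 85.0], [-38, -11, 2, 0.0, 0.0, 0.1, 85.0]]]
[[[-38, -11, 2, 0.0, 0.0, 0.1, 85.0], [-38, -11, 2, 0.0, 0.0, 0.1, 85.0], [-38, -11, 2, 0.0, 0.0, 0.1, 85.0]]]
```

Emit:
{"api": "jog_arm", "payload": {"deltas": [[[-38,-11,2,0,0,-3,85],[-37,-13,2,0,0,-3,85],[-37,-15,2,0,0,-3,85],[-36,-17,2,0,0,-3,85],[-35,-19,2,0,0,-3,85]]]}}

```text
clock: 8.75
eef_pos: [0.5146, 0.1241, 0.1416]
tool_rot: [0.597, 0.803, 0.004, 0.002]
ft_force: [0.6, 0.2, 0.1]
grip_width: 0.085
```

Emit:
{"api": "jog_arm", "payload": {"deltas": [[[-34,-20,2,0,0,-3,85],[-33,-22,2,0,0,-2,85],[-28,-18,0,0,0,0,85],[0,0,0,0,0,0,85]]]}}

```text
clock: 9.15
eef_pos: [0.486, 0.0066, 0.1357]
tool_rot: [0.561, 0.828, 0.003, 0.002]
ft_force: [0.3, 0.1, 0.1]
grip_width: 0.0848
```

```bash
python3 plan.py 478 11 110 110 2 85
```

```text
t 9.15 p [486.    6.6 135.7] yaw 111.7 tilt [0.006 0.002] grip 84.8 F [0.3 0.1 0.1]
[[[4, -3, 13, 0.2, 0.0, 0.9, 85.0], [3, -3, 13, 0.2, 0.0, 0.9, 85.0]]]
```

Emit:
{"api": "jog_arm", "payload": {"deltas": [[[7,-6,20,0.3,0,1,85],[0,0,35,0,0,0,85],[0,0,30,0,0,0,85],[0,0,16,0,0,0,85],[0,0,0,0,0,0,85]]]}}

```text
clock: 9.65
eef_pos: [0.4809, 0.0117, 0.0327]
tool_rot: [0.57, 0.822, 0.003, 0.002]
ft_force: [-0.6, 0.7, 0.9]
grip_width: 0.085
```

```bash
python3 plan.py 478 11 28 110 2 85
```

```text
t 9.65 p [480.9  11.7  32.7] yaw 110.5 tilt [0.007 0.002] grip 85.0 F [-0.6  0.7  0.9]
[[[0, -2, 2, 0.2, 0.0, 0.3, 85.0], [0, -2, 2, 0.2, 0.0, 0.3, 85.0]]]
```

Emit:
{"api": "jog_arm", "payload": {"deltas": [[[0,-3,4,0.4,0,0,85],[0,0,0,0,0,0,30],[0,0,0,0,0,0,30],[0,0,0,0,0,0,30],[0,0,0,0,0,0,30]]]}}

```text
clock: 10.15
eef_pos: [0.481, 0.0118, 0.0315]
tool_rot: [0.569, 0.822, 0.002, 0.002]
ft_force: [-0.2, -0.8, -0.6]
grip_width: 0.0367
```

Emit:
{"api": "jog_arm", "payload": {"deltas": [[[0,0,0,0,0,0,30],[0,0,-15,0,0,0,30],[0,0,-30,0,0,0,30],[0,0,-30,0,0,0,30],[0,0,0,0,0,0,30]]]}}

```text
clock: 10.65
eef_pos: [0.4795, 0.0117, 0.1084]
tool_rot: [0.569, 0.822, 0.001, 0.001]
ft_force: [1.7, 0.1, -1.1]
grip_width: 0.0368
```

```bash
python3 plan.py 561 246 90 90 7 30
```

```text
t 10.65 p [479.5  11.7 108.4] yaw 110.6 tilt [0.003 0.   ] grip 36.8 F [ 1.7  0.1 -1.1]
[[[27, 23, 3, 0.0, 0.0, 2.9, 30.0], [28, 21, 3, 0.0, 0.0, 2.9, 30.0], [29, 20, 3, 0.0, 0.0, 2.9, 30.0], [30, 18, 3, 0.0, 0.0, 2.9, 30.0], [31, 17, 3, 0.0, 0.0, 2.9, 30.0]]]
[[[32, 15, 3, 0.0, 0.0, 2.9, 30.0], [33, 13, 3, 0.0, 0.0, 2.9, 30.0]]]
```

Emit:
{"api": "jog_arm", "payload": {"deltas": [[[27,23,2,0,0,2.9,30],[28,21,2,0,0,2.9,30],[29,20,2,0,0,2.9,30],[30,18,2,0,0,2.9,30],[31,17,2,0,0,2.9,30]]]}}

```text
clock: 11.15
eef_pos: [0.5391, 0.1772, 0.0958]
tool_rot: [0.676, 0.737, -0.0, 0.001]
ft_force: [1.0, -0.8, -1.0]
grip_width: 0.0371
```

Emit:
{"api": "jog_arm", "payload": {"deltas": [[[32,15,2,0,0,2.9,30],[30,10,2,0,0,2.9,30],[0,0,0,0,0,0,30],[0,0,0,0,0,0,30]]]}}

```text
clock: 11.55
eef_pos: [0.5594, 0.2472, 0.0852]
tool_rot: [0.712, 0.702, -0.003, 0.0]
ft_force: [-0.3, -0.6, -1.4]
grip_width: 0.037
```

```bash
python3 plan.py 561 246 40 90 4 30
```

```text
t 11.55 p [559.4 247.2  85.2] yaw 89.2 tilt [-0.004 -0.004] grip 37.0 F [-0.3 -0.6 -1.4]
[[[0, 0, 11, -0.1, 0.1, -0.2, 30.0], [0, 0, 11, -0.1, 0.1, -0.2, 30.0], [0, 0, 11, -0.1, 0.1, -0.2, 30.0], [0, 0, 11, -0.1, 0.1, -0.2, 30.0]]]
```

Emit:
{"api": "jog_arm", "payload": {"deltas": [[[0,2,12,0,0,0,30],[0,1,15,0,0,0,30],[0,0,12,0,0,0,30],[0,0,4,0,0,0,30],[0,0,3,0,0,0,30]]]}}

```text
clock: 12.05
eef_pos: [0.5606, 0.2419, 0.0352]
tool_rot: [0.713, 0.701, -0.005, -0.0]
ft_force: [-7.0, -1.2, 25.8]
grip_width: 0.0371
```

```bash
python3 plan.py
```

```text
t 12.05 p [560.6 241.9  35.2] yaw 89.0 tilt [-0.007 -0.006] grip 37.1 F [-7.  -1.2 25.8]
```

On the floor (25 N). Release and retreat.

Emit:
{"api": "jog_arm", "payload": {"deltas": [[[0,0,0,0,0,0,30],[0,0,0,0,0,0,85],[0,0,0,0,0,0,85],[0,0,0,0,0,0,85],[0,0,0,0,0,0,85]]]}}

```text
clock: 12.55
eef_pos: [0.5622, 0.2411, 0.0374]
tool_rot: [0.714, 0.7, -0.003, 0.0]
ft_force: [-0.2, -0.0, 0.0]
grip_width: 0.0851
```

Emit:
{"api": "jog_arm", "payload": {"deltas": [[[0,0,-20,0,0,0,85],[0,0,-40,0,0,0,85],[0,0,-40,0,0,0,85],[0,0,-20,0,0,0,85]]]}}

```text
clock: 12.95
eef_pos: [0.5595, 0.2404, 0.156]
tool_rot: [0.714, 0.7, -0.008, -0.002]
ft_force: [1.1, 0.5, 0.2]
grip_width: 0.0848
```

```bash
python3 plan.py 464 -121 150 90 10 85
```

```text
t 12.95 p [559.5 240.4 156. ] yaw 88.9 tilt [-0.014 -0.009] grip 84.8 F [1.1 0.5 0.2]
[[[-36, -9, 1, -0.1, 0.1, -0.1, 85.0], [-36, -9, 1, -0.1, 0.1, -0.1, 85.0], [-36, -9, 1, -0.1, 0.1, -0.1, 85.0], [-36, -9, 1, -0.1, 0.1, -0.1, 85.0], [-36, -9, 1, -0.1, 0.1, -0.1, 85.0]]]
[[[-36, -9, 1, -0.1, 0.1, -0.1, 85.0], [-36, -9, 1, -0.1, 0.1, -0.1, 85.0], [-36, -9, 1, -0.1, 0.1, -0.1, 85.0], [-36, -9, 1, -0.1, 0.1, -0.1, 85.0], [-36, -9, 1, -0.1, 0.1, -0.1, 85.0]]]
```

```bash
python3 - <<'E'
from meas import *
s=save("scene","s2.png");t=save("top","t2.png")
meas("amber_bottle",(.463,-.121))
a=cv2.resize(t[140:230,150:350],(800,360));cv2.imwrite("pics/g2.png",np.vstack([a,cv2.resize(s[140:290,140:390],(400,240)).repeat(2,1)[:,:800]])[:,:,::-1])
E
```

```text
amber_bottle ['top', 'scene'] [ 0.4624 -0.1213] [-0.1  0.2 -0.  -0.2] [array([ 0.4629, -0.1216]), array([ 0.4618, -0.1206])]
```

View pics/g2.png

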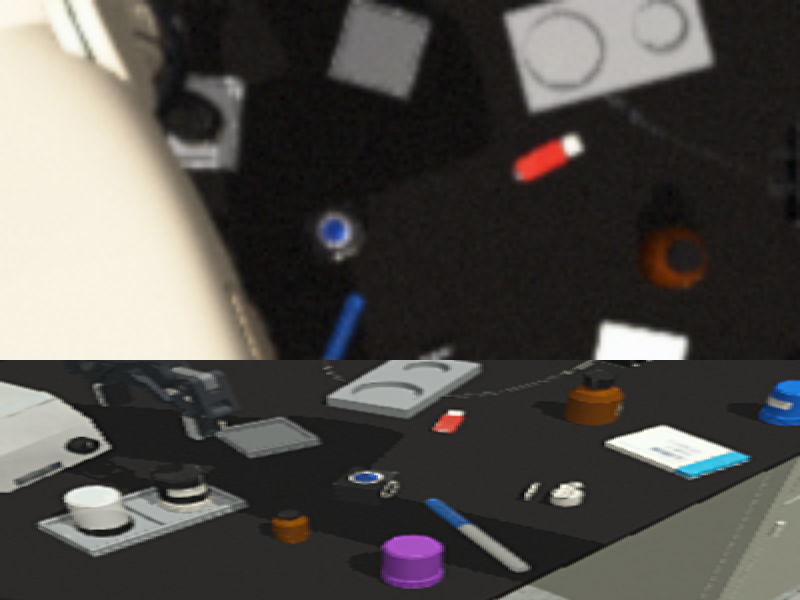

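Emit:
{"api": "jog_arm", "payload": {"deltas": [[[-36,-9,0,-0.2,0.1,-0.1,75],[-36,-9,0,-0.2,0.1,-0.1,75],[-36,-9,0,-0.2,0.1,-0.1,75],[-36,-9,0,-0.2,0.1,-0.1,75],[-36,-9,0,0,0.1,-0.1,75]]]}}

```text
clock: 13.65
eef_pos: [0.5044, 0.0588, 0.1433]
tool_rot: [0.707, 0.707, -0.008, -0.005]
ft_force: [1.3, -0.2, -0.1]
grip_width: 0.0752
```

Emit:
{"api": "jog_arm", "payload": {"deltas": [[[-36,-9,0,0,0,0,75],[-36,-9,0,0,0,0,75],[-36,-9,0,0,0,0,75],[-36,-9,0,0,0,0,75],[-30,-8,0,0,0,0,75]]]}}

```text
clock: 14.15
eef_pos: [0.4501, -0.1216, 0.1354]
tool_rot: [0.707, 0.707, -0.014, -0.012]
ft_force: [-0.5, -0.4, -0.3]
grip_width: 0.0754
```

Emit:
{"api": "jog_arm", "payload": {"deltas": [[[0,0,0,0,0,0,75],[0,0,0,0,0,0,75]]]}}

```text
clock: 14.35
eef_pos: [0.4463, -0.1243, 0.1321]
tool_rot: [0.709, 0.705, -0.016, -0.015]
ft_force: [0.1, 0.3, 0.5]
grip_width: 0.0752
```

```bash
python3 plan.py 464 -121 24 90 5 75
```

```text
t 14.35 p [ 446.3 -124.3  132.1] yaw 89.6 tilt [-0.043 -0.001] grip 75.2 F [0.1 0.3 0.5]
[[[1, 4, 21, -0.5, 0.0, -0.1, 75.0], [1, 4, 21, -0.5, 0.0, -0.1, 75.0], [1, 4, 22, -0.5, 0.0, -0.1, 75.0], [1, 4, 22, -0.5, 0.0, -0.1, 75.0], [1, 4, 22, -0.5, 0.0, -0.1, 75.0]]]
```

The view shows both canisters upright inside their own bays. Correcting tilt and position before descending.

Emit:
{"api": "jog_arm", "payload": {"deltas": [[[2,10,0,-1.3,0,0,75],[2,8,0,-1.2,0,0,75],[0,0,0,0,0,0,75]]]}}

```text
clock: 14.65
eef_pos: [0.4654, -0.1175, 0.1293]
tool_rot: [0.708, 0.706, 0.0, 0.0]
ft_force: [-0.7, -0.8, 0.0]
grip_width: 0.075
```

```bash
python3 plan.py 463 -121 24 90 5 75
```

```text
t 14.65 p [ 465.4 -117.5  129.3] yaw 89.8 tilt [0.001 0.   ] grip 75.0 F [-0.7 -0.8  0. ]
[[[-1, 0, 21, 0.0, 0.0, 0.0, 75.0], [-1, 0, 21, 0.0, 0.0, 0.0, 75.0], [-1, 0, 21, 0.0, 0.0, 0.0, 75.0], [-1, 0, 21, 0.0, 0.0, 0.0, 75.0], [-1, 0, 21, 0.0, 0.0, 0.0, 75.0]]]
```

Emit:
{"api": "jog_arm", "payload": {"deltas": [[[-3,-2,20,0,0,0,75],[0,0,30,0,0,0,75],[0,0,30,0,0,0,75],[0,0,15,0,0,0,75],[0,0,0,0,0,0,75]]]}}

```text
clock: 15.15
eef_pos: [0.468, -0.1161, 0.0332]
tool_rot: [0.705, 0.709, 0.003, 0.003]
ft_force: [-0.2, 0.5, 0.6]
grip_width: 0.0752
```

```bash
python3 plan.py 463 -121 24 90 2 75
```

```text
t 15.15 p [ 468.  -116.1   33.2] yaw 90.4 tilt [ 0.008 -0.001] grip 75.2 F [-0.2  0.5  0.6]
[[[-2, -3, 5, 0.2, 0.0, 0.2, 75.0], [-2, -3, 5, 0.2, 0.0, 0.2, 75.0]]]
```

Emit:
{"api": "jog_arm", "payload": {"deltas": [[[-4,-5,6,0.5,0,0,75],[-1,-2,5,0,0,0,75],[0,0,0,0,0,0,75]]]}}

```text
clock: 15.45
eef_pos: [0.4622, -0.1206, 0.023]
tool_rot: [0.704, 0.71, -0.0, 0.001]
ft_force: [0.1, 0.1, 0.9]
grip_width: 0.0749
```

```bash
python3 plan.py 463 -121 24 90 1 75
```

```text
t 15.45 p [ 462.2 -120.6   23. ] yaw 90.5 tilt [ 0.001 -0.002] grip 74.9 F [0.1 0.1 0.9]
[[[0, 1, -1, 0.1, 0.1, 0.5, 75.0]]]
```

Emit:
{"api": "jog_arm", "payload": {"deltas": [[[0,0,0,0,0,0,35],[0,0,0,0,0,0,35],[0,0,0,0,0,0,35],[0,0,0,0,0,0,35],[0,0,0,0,0,0,35]]]}}

```text
clock: 15.95
eef_pos: [0.4638, -0.1213, 0.0251]
tool_rot: [0.704, 0.71, 0.001, 0.003]
ft_force: [0.3, 0.5, -1.1]
grip_width: 0.0431
```

Emit:
{"api": "jog_arm", "payload": {"deltas": [[[0,0,-15,0,0,0,35],[0,0,-30,0,0,0,35],[0,0,-25,0,0,0,35],[0,0,0,0,0,0,35]]]}}

```text
clock: 16.35
eef_pos: [0.4616, -0.1206, 0.0954]
tool_rot: [0.704, 0.71, -0.0, 0.001]
ft_force: [0.5, 0.6, -0.6]
grip_width: 0.0429
```

```bash
python3 plan.py 621 -38 85 90 5 35
```

```text
t 16.35 p [ 461.6 -120.6   95.4] yaw 90.5 tilt [ 0.    -0.001] grip 42.9 F [ 0.5  0.6 -0.6]
[[[16, 32, 2, 0.0, 0.0, 0.1, 35.0], [16, 32, 2, 0.0, 0.0, 0.1, 35.0], [16, 32, 2, 0.0, 0.0, 0.1, 35.0], [16, 32, 2, 0.0, 0.0, 0.1, 35.0], [16, 32, 2, 0.0, 0.0, 0.1, 35.0]]]
```

Emit:
{"api": "jog_arm", "payload": {"deltas": [[[16,32,0,0,0,0,35],[16,32,0,0,0,0,35],[16,32,0,0,0,0,35],[16,32,0,0,0,0,35],[14,28,0,0,0,0,35]]]}}

```text
clock: 16.85
eef_pos: [0.6154, -0.041, 0.0895]
tool_rot: [0.706, 0.708, -0.003, -0.003]
ft_force: [1.3, -0.0, -1.4]
grip_width: 0.0428
```

Emit:
{"api": "jog_arm", "payload": {"deltas": [[[0,0,0,0,0,0,35],[0,0,0,0,0,0,35]]]}}

```text
clock: 17.05
eef_pos: [0.6174, -0.0384, 0.0853]
tool_rot: [0.705, 0.709, -0.004, -0.003]
ft_force: [-0.2, -0.1, -2.3]
grip_width: 0.0432
```

```bash
python3 plan.py 621 -38 60 90 2 35
```

```text
t 17.05 p [617.4 -38.4  85.3] yaw 90.3 tilt [-0.011 -0.001] grip 43.2 F [-0.2 -0.1 -2.3]
[[[0, 2, 13, -0.3, 0.0, 0.2, 35.0], [0, 2, 13, -0.3, 0.0, 0.2, 35.0]]]
```

Emit:
{"api": "jog_arm", "payload": {"deltas": [[[0,3,13,-0.4,0,0,35],[0,2,13,-0.3,0,0,35],[0,0,0,0,0,0,35]]]}}

```text
clock: 17.35
eef_pos: [0.6184, -0.0395, 0.0558]
tool_rot: [0.705, 0.709, -0.002, -0.001]
ft_force: [-0.7, -0.1, -1.3]
grip_width: 0.0428
```

```bash
python3 -c "
from h import *
print(ray('top',290.3,152.2,.02),ray('top',314.8,145.8,.02))"; python3 plan.py 621 -38 36 90 2 35
```

```text
[ 0.62206837 -0.03789685  0.02      ] [ 0.64366787 -0.11336568  0.02      ]
t 17.35 p [618.4 -39.5  55.8] yaw 90.3 tilt [-0.004 -0.001] grip 42.8 F [-0.7 -0.1 -1.3]
[[[1, 1, 10, -0.1, 0.0, 0.1, 35.0], [1, 1, 10, -0.1, 0.0, 0.1, 35.0]]]
```

Well centres confirmed. Lower in.

Emit:
{"api": "jog_arm", "payload": {"deltas": [[[1,3,8,-0.2,0,0,35],[0,1,9,0,0,0,35],[0,0,4,0,0,0,35],[0,0,3,0,0,0,35]]]}}

```text
clock: 17.75
eef_pos: [0.6212, -0.0398, 0.0309]
tool_rot: [0.706, 0.708, -0.0, 0.0]
ft_force: [0.2, 1.0, -1.1]
grip_width: 0.0433
```

```bash
python3 plan.py 621 -38 36 90 2 35
```

```text
t 17.75 p [621.2 -39.8  30.9] yaw 90.1 tilt [-0.001 -0.001] grip 43.3 F [ 0.2  1.  -1.1]
[[[1, 0, -3, 0.0, 0.0, 0.1, 35.0], [1, 0, -3, 0.0, 0.0, 0.1, 35.0]]]
```

Emit:
{"api": "jog_arm", "payload": {"deltas": [[[0,0,3,0,0,0,35],[0,0,3,0,0,0,35]]]}}

```text
clock: 17.95
eef_pos: [0.6212, -0.0398, 0.0306]
tool_rot: [0.706, 0.708, 0.0, 0.001]
ft_force: [-7.7, 0.6, 15.8]
grip_width: 0.0429
```

```bash
python3 plan.py
```

```text
t 17.95 p [621.2 -39.8  30.6] yaw 90.1 tilt [ 0.001 -0.001] grip 42.9 F [-7.7  0.6 15.8]
```

Emit:
{"api": "jog_arm", "payload": {"deltas": [[[0,0,0,0,0,0,35],[0,0,0,0,0,0,75],[0,0,0,0,0,0,75],[0,0,0,0,0,0,75],[0,0,0,0,0,0,75]]]}}

```text
clock: 18.45
eef_pos: [0.6231, -0.0399, 0.0329]
tool_rot: [0.706, 0.708, 0.002, 0.003]
ft_force: [-0.1, -0.0, -0.6]
grip_width: 0.075
```

Emit:
{"api": "jog_arm", "payload": {"deltas": [[[0,0,-20,0,0,0,75],[0,0,-40,0,0,0,75],[0,0,-40,0,0,0,75],[0,0,-20,0,0,0,75]]]}}

```text
clock: 18.85
eef_pos: [0.6185, -0.0396, 0.1497]
tool_rot: [0.706, 0.708, -0.003, -0.002]
ft_force: [0.8, -0.7, 0.2]
grip_width: 0.0748
```

```bash
python3 plan.py 459 229 130 90 9 60
```

```text
t 18.85 p [618.5 -39.6 149.7] yaw 90.1 tilt [-0.007 -0.   ] grip 74.8 F [ 0.8 -0.7  0.2]
[[[30, -18, 2, 0.0, 0.0, 0.0, 60.0], [30, -18, 2, 0.0, 0.0, 0.0, 60.0], [30, -18, 2, 0.0, 0.0, 0.0, 60.0], [30, -18, 2, 0.0, 0.0, 0.0, 60.0], [30, -18, 2, 0.0, 0.0, 0.0, 60.0]]]
[[[30, -18, 2, 0.0, 0.0, 0.0, 60.0], [30, -18, 2, 0.0, 0.0, 0.0, 60.0], [30, -18, 2, 0.0, 0.0, 0.0, 60.0], [30, -18, 2, 0.0, 0.0, 0.0, 60.0]]]
```

Emit:
{"api": "jog_arm", "payload": {"deltas": [[[30,-18,0,-0.1,0,0,60],[30,-18,0,-0.1,0,0,60],[30,-18,0,-0.1,0,0,60],[30,-18,0,0,0,0,60],[30,-18,0,0,0,0,60]]]}}

```text
clock: 19.35
eef_pos: [0.5322, 0.1106, 0.1538]
tool_rot: [0.71, 0.705, 0.004, 0.004]
ft_force: [0.6, 1.0, -0.5]
grip_width: 0.0602
```

Emit:
{"api": "jog_arm", "payload": {"deltas": [[[30,-18,0,0,0,0,60],[30,-18,0,0,0,0,60],[30,-18,0,0,0,0,60],[25,-13,0,0,0,0,60],[0,0,0,0,0,0,60]]]}}

```text
clock: 19.85
eef_pos: [0.4607, 0.2334, 0.1525]
tool_rot: [0.708, 0.706, 0.004, 0.004]
ft_force: [0.3, 0.4, 0.3]
grip_width: 0.06
```

```bash
python3 plan.py 459 229 100 90 2 60
```

```text
t 19.85 p [460.7 233.4 152.5] yaw 89.9 tilt [0.011 0.   ] grip 60.0 F [0.3 0.4 0.3]
[[[-2, -1, 26, 0.3, 0.0, -0.1, 60.0], [-2, -1, 26, 0.3, 0.0, -0.1, 60.0]]]
```

Emit:
{"api": "jog_arm", "payload": {"deltas": [[[-4,-1,25,0.6,0,0,60],[0,0,35,0,0,0,60],[0,0,35,0,0,0,60],[0,0,20,0,0,0,60],[0,0,0,0,0,0,60]]]}}

```text
clock: 20.35
eef_pos: [0.4631, 0.2296, 0.0356]
tool_rot: [0.707, 0.707, 0.003, 0.002]
ft_force: [-1.1, 0.5, -0.4]
grip_width: 0.0598
```

```bash
python3 plan.py 459 229 15 90 2 60
```

```text
t 20.35 p [463.1 229.6  35.6] yaw 90.0 tilt [0.006 0.001] grip 59.8 F [-1.1  0.5 -0.4]
[[[0, -2, 10, 0.2, 0.0, 0.0, 60.0], [0, -2, 10, 0.2, 0.0, 0.0, 60.0]]]
```

Emit:
{"api": "jog_arm", "payload": {"deltas": [[[0,-4,11,0.3,0,0,60],[0,0,11,0,0,0,60],[0,0,0,0,0,0,60]]]}}

```text
clock: 20.65
eef_pos: [0.4607, 0.2292, 0.0137]
tool_rot: [0.708, 0.706, 0.002, 0.0]
ft_force: [-0.1, -0.2, -0.9]
grip_width: 0.0604
```

```bash
python3 plan.py 459 229 15 90 2 60
```

```text
t 20.65 p [460.7 229.2  13.7] yaw 89.9 tilt [0.003 0.002] grip 60.4 F [-0.1 -0.2 -0.9]
[[[0, -1, -1, 0.1, -0.1, -0.1, 60.0], [0, -1, -1, 0.1, -0.1, -0.1, 60.0]]]
```

Emit:
{"api": "jog_arm", "payload": {"deltas": [[[0,0,0,0,0,0,60],[0,0,0,0,0,0,18],[0,0,0,0,0,0,18],[0,0,0,0,0,0,18],[0,0,0,0,0,0,18]]]}}

```text
clock: 21.15
eef_pos: [0.4631, 0.2303, 0.0166]
tool_rot: [0.708, 0.706, 0.004, 0.001]
ft_force: [0.6, 0.2, -0.6]
grip_width: 0.0223
```

Emit:
{"api": "jog_arm", "payload": {"deltas": [[[0,0,0,0,0,0,18],[0,0,-15,0,0,0,18],[0,0,-30,0,0,0,18],[0,0,-40,0,0,0,18],[0,0,0,0,0,0,18]]]}}

```text
clock: 21.65
eef_pos: [0.4612, 0.2295, 0.1031]
tool_rot: [0.708, 0.707, 0.003, 0.001]
ft_force: [0.7, 1.1, 0.2]
grip_width: 0.0222
```

```bash
python3 plan.py; python3 - <<'E'
from h import *
t=save("top","t3.png");s=save("scene","s3.png")
a=cv2.resize(t[130:230,180:340],(400,250));b=cv2.resize(s[120:300,170:340],(400,424))
cv2.imwrite("pics/g3.png",np.hstack([cv2.copyMakeBorder(a,0,174,0,0,0),b])[:,:,::-1])
E
```

```text
t 21.65 p [461.2 229.5 103.1] yaw 89.9 tilt [0.005 0.003] grip 22.2 F [0.7 1.1 0.2]
```

View pics/g3.png

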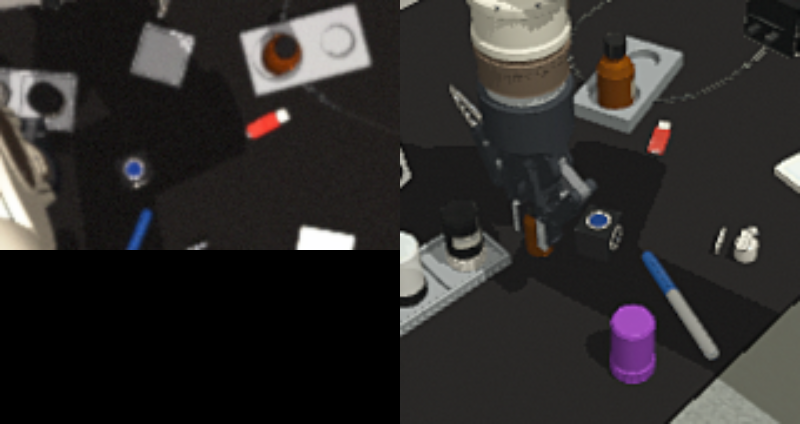

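The view shows the amber bottle standing in the wide well and the oil bottle held upright.

```bash
python3 plan.py 642 -113 155 90 10 18
```

```text
t 21.75 p [458.3 228.   98.8] yaw 89.9 tilt [-0.002 -0.001] grip 22.2 F [-0.3 -0.6  0.1]
[[[-34, 18, -6, 0.0, 0.0, 0.0, 18.0], [-34, 18, -6, 0.0, 0.0, 0.0, 18.0], [-34, 18, -6, 0.0, 0.0, 0.0, 18.0], [-34, 18, -6, 0.0, 0.0, 0.0, 18.0], [-34, 18, -6, 0.0, 0.0, 0.0, 18.0]]]
[[[-34, 18, -6, 0.0, 0.0, 0.0, 18.0], [-34, 18, -6, 0.0, 0.0, 0.0, 18.0], [-34, 18, -6, 0.0, 0.0, 0.0, 18.0], [-34, 18, -6, 0.0, 0.0, 0.0, 18.0], [-34, 18, -6, 0.0, 0.0, 0.0, 18.0]]]
```

Emit:
{"api": "jog_arm", "payload": {"deltas": [[[-34,18,-14,0,0,0,18],[-34,18,-14,0,0,0,18],[-34,18,-14,0,0,0,18],[-34,18,-14,0,0,0,18],[-34,18,-8,0,0,0,18]]]}}

```text
clock: 22.25
eef_pos: [0.5439, 0.0564, 0.1548]
tool_rot: [0.703, 0.711, -0.008, -0.006]
ft_force: [0.4, -0.1, -0.8]
grip_width: 0.0223
```

Emit:
{"api": "jog_arm", "payload": {"deltas": [[[-34,18,-2,0,0,0,18],[-34,18,-2,0,0,0,18],[-34,18,-2,0,0,0,18],[-34,18,-2,0,0,0,18],[-26,14,0,0,0,0,18]]]}}

```text
clock: 22.75
eef_pos: [0.631, -0.1126, 0.1528]
tool_rot: [0.704, 0.71, -0.012, -0.011]
ft_force: [0.2, 1.1, -0.7]
grip_width: 0.0223
```

Emit:
{"api": "jog_arm", "payload": {"deltas": [[[0,0,0,0,0,0,18],[0,0,0,0,0,0,18]]]}}

```text
clock: 22.95
eef_pos: [0.6303, -0.1167, 0.1475]
tool_rot: [0.706, 0.708, -0.014, -0.013]
ft_force: [-0.5, 1.0, -1.0]
grip_width: 0.0223
```

```bash
python3 plan.py 642 -113 130 90 2 18
```

```text
t 22.95 p [ 630.3 -116.7  147.5] yaw 90.2 tilt [-0.038 -0.002] grip 22.3 F [-0.5  1.  -1. ]
[[[2, 6, 9, -1.1, 0.0, 0.1, 18.0], [2, 6, 9, -1.1, 0.0, 0.1, 18.0]]]
```

Emit:
{"api": "jog_arm", "payload": {"deltas": [[[2,6,10,-1.1,0,0,18],[2,5,20,-1.1,0,0,18],[0,0,25,0,0,0,18],[0,0,20,0,0,0,18],[0,0,0,0,0,0,18]]]}}

```text
clock: 23.45
eef_pos: [0.6356, -0.106, 0.0654]
tool_rot: [0.704, 0.71, -0.002, -0.003]
ft_force: [-1.4, -0.4, -1.6]
grip_width: 0.0225
```

```bash
python3 plan.py 642 -113 43 90 2 18
```

```text
t 23.45 p [ 635.6 -106.    65.4] yaw 90.5 tilt [-0.008  0.002] grip 22.5 F [-1.4 -0.4 -1.6]
[[[-4, 3, 11, -0.2, 0.0, 0.3, 18.0], [-4, 3, 11, -0.2, 0.0, 0.3, 18.0]]]
```

Emit:
{"api": "jog_arm", "payload": {"deltas": [[[-4,4,8,-0.3,0,0,18],[-3,3,8,-0.2,0,0,18],[0,0,4,0,0,0,18],[0,0,0,0,0,0,18]]]}}

```text
clock: 23.85
eef_pos: [0.6435, -0.1113, 0.0455]
tool_rot: [0.703, 0.712, 0.002, 0.0]
ft_force: [-0.3, -0.5, -0.2]
grip_width: 0.0222
```

```bash
python3 plan.py 642 -113 26 90 2 18
```

```text
t 23.85 p [ 643.5 -111.3   45.5] yaw 90.7 tilt [0.003 0.002] grip 22.2 F [-0.3 -0.5 -0.2]
[[[-1, -1, 10, 0.1, 0.0, 0.4, 18.0], [-1, -1, 10, 0.1, 0.0, 0.4, 18.0]]]
```

Emit:
{"api": "jog_arm", "payload": {"deltas": [[[-1,-1,8,0,0,0,18],[-1,0,8,0,0,0,18],[0,0,4,0,0,0,18],[0,0,0,0,0,0,18]]]}}

```text
clock: 24.25
eef_pos: [0.6435, -0.114, 0.0253]
tool_rot: [0.703, 0.711, 0.002, 0.002]
ft_force: [-0.1, 0.5, -0.7]
grip_width: 0.0222
```

```bash
python3 plan.py 642 -113 22 90 2 18
```

```text
t 24.25 p [ 643.5 -114.    25.3] yaw 90.7 tilt [0.006 0.001] grip 22.2 F [-0.1  0.5 -0.7]
[[[0, -1, 2, 0.2, 0.0, 0.3, 18.0], [0, -1, 2, 0.2, 0.0, 0.3, 18.0]]]
```

Emit:
{"api": "jog_arm", "payload": {"deltas": [[[0,0,3,0.2,0,0,18],[0,0,3,0,0,0,18]]]}}

```text
clock: 24.45
eef_pos: [0.6439, -0.1142, 0.0218]
tool_rot: [0.703, 0.711, 0.001, 0.001]
ft_force: [-9.8, 1.2, 24.5]
grip_width: 0.0224
```

Emit:
{"api": "jog_arm", "payload": {"deltas": [[[0,0,3,0,0,0,18]]]}}

```text
clock: 24.55
eef_pos: [0.6438, -0.1142, 0.0219]
tool_rot: [0.703, 0.711, 0.002, 0.001]
ft_force: [-6.7, 1.3, 17.9]
grip_width: 0.0223
```

Emit:
{"api": "jog_arm", "payload": {"deltas": [[[0,0,0,0,0,0,18],[0,0,0,0,0,0,60],[0,0,0,0,0,0,60],[0,0,0,0,0,0,60]]]}}

```text
clock: 24.95
eef_pos: [0.6449, -0.1143, 0.0235]
tool_rot: [0.703, 0.711, 0.002, 0.002]
ft_force: [-0.4, -0.1, 1.0]
grip_width: 0.06
```

Emit:
{"api": "jog_arm", "payload": {"deltas": [[[0,0,-20,0,0,0,60],[0,0,-40,0,0,0,60],[0,0,-40,0,0,0,60],[0,0,-25,0,0,0,60]]]}}

```text
clock: 25.35
eef_pos: [0.6396, -0.1135, 0.1433]
tool_rot: [0.703, 0.711, -0.002, -0.005]
ft_force: [0.7, -0.6, 0.1]
grip_width: 0.0601
```

```bash
python3 plan.py 477 135 140 112 10 70; python3 - <<'E'
from meas import *
s=save("scene","s4.png");t=save("top","t4.png")
meas("filter_cube",(.477,.135)); meas("oil_small",(.642,-.113)); meas("cube_tray")
cv2.imwrite("pics/g4.png",np.hstack([cv2.resize(s[130:250,190:310],(400,400)),cv2.resize(t[130:220,210:330],(400,300)).repeat(1,0) if 0 else cv2.resize(t[130:230,220:320],(400,400))])[:,:,::-1])
E
```

```text
t 25.35 p [ 639.6 -113.5  143.3] yaw 90.7 tilt [-0.01   0.003] grip 60.1 F [ 0.7 -0.6  0.1]
[[[25, -16, 1, -0.1, 0.0, -2.1, 70.0], [26, -15, 1, -0.1, 0.0, -2.1, 70.0], [26, -14, 1, -0.1, 0.0, -2.1, 70.0], [27, -13, 0, -0.1, 0.0, -2.1, 70.0], [27, -12, 0, -0.1, 0.0, -2.1, 70.0]]]
[[[28, -11, 0, -0.1, 0.0, -2.1, 70.0], [28, -10, 0, -0.1, 0.0, -2.1, 70.0], [28, -9, 0, -0.1, 0.0, -2.1, 70.0], [29, -8, 0, -0.1, 0.0, -2.1, 70.0], [29, -7, 0, -0.1, 0.0, -2.1, 70.0]]]
filter_cube ['top', 'scene'] [0.4761 0.1347] [ 0.1 -0.2  0.1  0.3] [array([0.4755, 0.1351]), array([0.4768, 0.1342])]
    top [477. 134.] [38. 36.] [-67.  23.]
    scene [467. 145.] [68. 45.] [-65.  25.]
oil_small ['top', 'scene'] [ 0.6452 -0.116 ] [ 1.  -0.6 -0.2  1.9] [array([ 0.6432, -0.1128]), array([ 0.6508, -0.1232])]
cube_tray ['top', 'scene'] [0.622  0.1035] [ 0.2 -0.2 -0.   0.4] [array([0.6214, 0.1042]), array([0.623 , 0.1026])]
    top [621. 105.] [64. 65.] [-15.5  74.5]
    scene [617. 108.] [80. 70.] [-16.7  73.3]
```

View pics/g4.png

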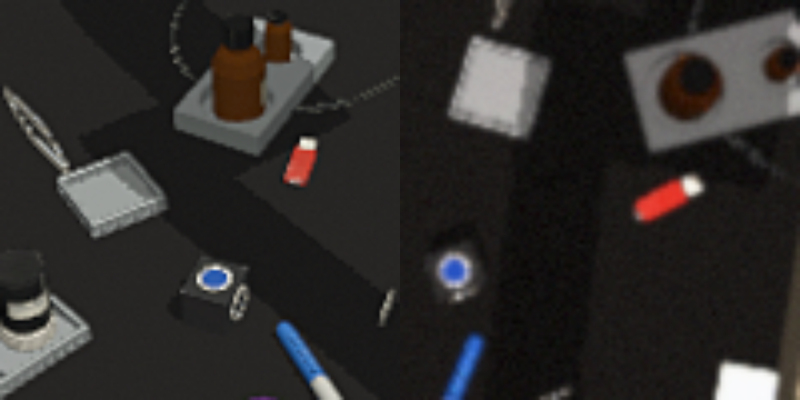

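Both bottles stand upright in their proper wells. The pen's blue end lies where a finger would go when gripping the cube across x, so I'll grip across y (tool yaw 203°).

```bash
python3 plan.py 477 135 120 203 15 70; python3 -c "
from plan import *
print(np.round(get_obs()['joint_pos'],2), ray('top',239,214,.005))"
```

```text
t 25.75 p [ 637.6 -113.1  138.7] yaw 90.7 tilt [-0.016  0.004] grip 59.8 F [ 0.5 -0.  -0.2]
[[[17, -10, 1, 0.0, -0.1, -7.5, 70.0], [18, -8, 1, 0.0, -0.1, -7.5, 70.0], [19, -6, 1, 0.0, -0.1, -7.5, 70.0], [19, -3, 1, 0.0, -0.1, -7.5, 70.0], [20, -1, 1, 0.0, -0.1, -7.5, 70.0]]]
[[[20, 2, 1, 0.0, -0.1, -7.5, 70.0], [19, 4, 1, 0.0, -0.1, -7.5, 70.0], [18, 7, 1, 0.0, -0.1, -7.5, 70.0], [17, 9, 1, 0.0, -0.1, -7.5, 70.0], [16, 11, 1, 0.0, -0.1, -7.5, 70.0]]]
[[[14, 13, 1, 0.0, -0.1, -7.5, 70.0], [13, 15, 1, 0.0, -0.1, -7.5, 70.0], [11, 17, 1, 0.0, -0.1, -7.5, 70.0], [8, 18, 1, 0.0, -0.1, -7.5, 70.0], [6, 19, 1, 0.0, -0.1, -7.5, 70.0]]]
[-0.18  0.6   0.3   1.29  0.    1.38] [0.42790097 0.11669375 0.005     ]
```

Emit:
{"api": "jog_arm", "payload": {"deltas": [[[17,-10,0,0,0,-7.5,70],[18,-8,0,0,0,-7.5,70],[19,-6,0,0,0,-7.5,70],[19,-3,0,0,0,-7.5,70],[20,-1,0,0,0,-7.5,70]]]}}

```text
clock: 26.25
eef_pos: [0.5797, -0.0301, 0.1318]
tool_rot: [0.428, 0.904, -0.004, -0.014]
ft_force: [0.2, 0.8, -0.0]
grip_width: 0.07
```

Emit:
{"api": "jog_arm", "payload": {"deltas": [[[20,2,0,0,0,-7.5,70],[19,4,0,0,0,-7.5,70],[18,7,0,0,0,-7.5,70],[17,9,0,0,0,-7.5,70],[16,11,0,0,0,-7.5,70]]]}}

```text
clock: 26.75
eef_pos: [0.5175, 0.0531, 0.1275]
tool_rot: [0.1, 0.995, 0.0, -0.02]
ft_force: [-0.5, 0.1, -0.9]
grip_width: 0.0698
```

```bash
python3 plan.py 477 135 110 203 5 70
```

```text
t 26.75 p [517.5  53.1 127.5] yaw 168.5 tilt [-0.04   0.005] grip 69.8 F [-0.5  0.1 -0.9]
[[[11, 14, 4, 0.1, -0.5, -6.9, 70.0], [9, 16, 4, 0.1, -0.5, -6.9, 70.0], [7, 17, 4, 0.1, -0.5, -6.9, 70.0], [5, 17, 4, 0.1, -0.5, -6.9, 70.0], [3, 18, 4, 0.1, -0.5, -6.9, 70.0]]]
```

Emit:
{"api": "jog_arm", "payload": {"deltas": [[[11,14,4,0.1,-0.5,-6.9,70],[9,16,4,0.1,-0.5,-6.9,70],[7,17,4,0.1,-0.5,-6.9,70],[5,17,4,0.1,-0.5,-6.9,70],[3,18,4,0.1,-0.5,-6.9,70]]]}}

```text
clock: 27.25
eef_pos: [0.4718, 0.1369, 0.1029]
tool_rot: [-0.212, 0.977, -0.0, -0.002]
ft_force: [1.2, 0.1, -0.1]
grip_width: 0.0701
```

Emit:
{"api": "jog_arm", "payload": {"deltas": [[[0,0,0,0,0,0,70]]]}}

```text
clock: 27.35
eef_pos: [0.4693, 0.1379, 0.1014]
tool_rot: [-0.214, 0.977, 0.0, -0.004]
ft_force: [0.2, 0.4, 0.3]
grip_width: 0.07
```

```bash
python3 plan.py 477 135 60 203 2 70
```

```text
t 27.35 p [469.3 137.9 101.4] yaw -155.3 tilt [-0.008 -0.002] grip 70.0 F [0.2 0.4 0.3]
[[[-3, -3, 21, 0.0, -0.2, 0.8, 70.0], [-3, -3, 21, 0.0, -0.2, 0.8, 70.0]]]
```

Emit:
{"api": "jog_arm", "payload": {"deltas": [[[-3,-3,20,0,-0.2,0.8,70],[-3,-2,25,0,-0.2,0.8,70],[0,0,20,0,0,0,70],[0,0,0,0,0,0,70]]]}}

```text
clock: 27.75
eef_pos: [0.477, 0.1345, 0.0333]
tool_rot: [-0.196, 0.981, -0.0, -0.001]
ft_force: [-0.2, -0.4, -0.1]
grip_width: 0.0699
```

```bash
python3 plan.py 477 135 11 203 3 70
```

```text
t 27.75 p [477.  134.5  33.3] yaw -157.4 tilt [-0.002 -0.001] grip 69.9 F [-0.2 -0.4 -0.1]
[[[0, 0, 7, 0.0, 0.0, -0.1, 70.0], [0, 0, 7, 0.0, 0.0, -0.1, 70.0], [0, 0, 7, 0.0, 0.0, -0.1, 70.0]]]
```

Emit:
{"api": "jog_arm", "payload": {"deltas": [[[0,0,8,0,0,0,70],[0,0,8,0,0,0,70],[0,0,5,0,0,0,70],[0,0,0,0,0,0,70],[0,0,0,0,0,0,70]]]}}

```text
clock: 28.25
eef_pos: [0.4789, 0.1336, 0.0123]
tool_rot: [-0.194, 0.981, -0.0, -0.0]
ft_force: [-0.1, -0.0, 0.2]
grip_width: 0.0702
```

```bash
python3 plan.py 477 135 11 203 1 70
```

```text
t 28.25 p [478.9 133.6  12.3] yaw -157.6 tilt [-0.    -0.001] grip 70.2 F [-0.1 -0.   0.2]
[[[1, 2, 1, 0.0, 0.0, -0.6, 70.0]]]
```

Emit:
{"api": "jog_arm", "payload": {"deltas": [[[0,0,0,0,0,0,32],[0,0,0,0,0,0,32],[0,0,0,0,0,0,32],[0,0,0,0,0,0,32],[0,0,0,0,0,0,32]]]}}

```text
clock: 28.75
eef_pos: [0.48, 0.1341, 0.014]
tool_rot: [-0.194, 0.981, -0.0, 0.002]
ft_force: [0.1, 0.3, -2.0]
grip_width: 0.0389
```

Emit:
{"api": "jog_arm", "payload": {"deltas": [[[0,0,-10,0,0,0,32],[0,0,-25,0,0,0,32],[0,0,-20,0,0,0,32],[0,0,0,0,0,0,32]]]}}

```text
clock: 29.15
eef_pos: [0.4786, 0.1339, 0.071]
tool_rot: [-0.194, 0.981, -0.0, -0.0]
ft_force: [1.3, -0.9, -1.1]
grip_width: 0.0387
```

```bash
python3 plan.py 622 104 65 164.5 6 32
```

```text
t 29.15 p [478.6 133.9  71. ] yaw -157.6 tilt [-0.    -0.001] grip 38.7 F [ 1.3 -0.9 -1.1]
[[[-20, -14, 1, 0.0, 0.0, 6.3, 32.0], [-22, -11, 1, 0.0, 0.0, 6.3, 32.0], [-23, -9, 1, 0.0, 0.0, 6.3, 32.0], [-24, -6, 1, 0.0, 0.0, 6.3, 32.0], [-24, -4, 1, 0.0, 0.0, 6.3, 32.0]]]
[[[-24, -1, 1, 0.0, 0.0, 6.3, 32.0]]]
```

Emit:
{"api": "jog_arm", "payload": {"deltas": [[[-20,-14,0,0,0,6.3,32],[-22,-11,0,0,0,6.3,32],[-23,-9,0,0,0,6.3,32],[-24,-6,0,0,0,6.3,32],[-24,-4,0,0,0,6.3,32]]]}}

```text
clock: 29.65
eef_pos: [0.5975, 0.1083, 0.0688]
tool_rot: [0.088, 0.996, -0.001, -0.003]
ft_force: [0.3, 0.8, -1.4]
grip_width: 0.0388
```

Emit:
{"api": "jog_arm", "payload": {"deltas": [[[-20,-1,0,0,0,5,32],[0,0,0,0,0,0,32],[0,0,0,0,0,0,32]]]}}

```text
clock: 29.95
eef_pos: [0.6189, 0.1025, 0.0652]
tool_rot: [0.135, 0.991, -0.001, -0.004]
ft_force: [-0.1, -0.0, -2.1]
grip_width: 0.0391
```

```bash
python3 plan.py 622 104 40 164.5 3 32
```

```text
t 29.95 p [618.9 102.5  65.2] yaw 164.5 tilt [-0.007 -0.002] grip 39.1 F [-0.1 -0.  -2.1]
[[[-1, 1, 8, -0.1, -0.1, 0.0, 32.0], [-1, 1, 8, -0.1, -0.1, 0.0, 32.0], [-1, 1, 8, -0.1, -0.1, 0.0, 32.0]]]
```

Emit:
{"api": "jog_arm", "payload": {"deltas": [[[-2,-1,10,0,-0.2,0,32],[-1,-1,12,0,-0.1,0,32],[0,0,12,0,0,0,32],[0,0,5,0,0,0,32],[0,0,0,0,0,0,32]]]}}

```text
clock: 30.45
eef_pos: [0.616, 0.1001, 0.0208]
tool_rot: [0.132, 0.991, -0.002, -0.004]
ft_force: [-0.9, -0.2, -1.4]
grip_width: 0.0387
```

```bash
python3 plan.py 622 104 18 164.5 2 32
```

```text
t 30.45 p [616.  100.1  20.8] yaw 164.8 tilt [-0.009 -0.004] grip 38.7 F [-0.9 -0.2 -1.4]
[[[-2, 3, 1, -0.2, -0.2, 0.1, 32.0], [-2, 3, 1, -0.2, -0.2, 0.1, 32.0]]]
```

Emit:
{"api": "jog_arm", "payload": {"deltas": [[[-3,3,-1,-0.2,-0.3,0,32],[-2,2,0,0,-0.2,0,32],[0,0,3,0,0,0,32],[0,0,3,0,0,0,32]]]}}

```text
clock: 30.85
eef_pos: [0.6236, 0.1044, 0.0175]
tool_rot: [0.132, 0.991, -0.001, 0.002]
ft_force: [-6.9, -1.7, 19.3]
grip_width: 0.0387
```

```bash
python3 plan.py 622 104 18 164.5 2 32
```

```text
t 30.85 p [623.6 104.4  17.5] yaw 164.8 tilt [ 0.004 -0.002] grip 38.7 F [-6.9 -1.7 19.3]
[[[1, 0, 0, 0.0, 0.1, 0.2, 32.0], [1, 0, 0, 0.0, 0.1, 0.2, 32.0]]]
```

Seated (19 N at the expected height). Release, retreat up and back out of view.

Emit:
{"api": "jog_arm", "payload": {"deltas": [[[0,0,0,0,0,0,32],[0,0,0,0,0,0,70],[0,0,0,0,0,0,70],[0,0,0,0,0,0,70]]]}}

```text
clock: 31.25
eef_pos: [0.6247, 0.1045, 0.0186]
tool_rot: [0.132, 0.991, -0.0, 0.004]
ft_force: [0.1, 0.3, 0.2]
grip_width: 0.07
```

Emit:
{"api": "jog_arm", "payload": {"deltas": [[[0,0,-20,0,0,0,70],[0,0,-40,0,0,0,70],[0,0,-40,0,0,0,70],[0,0,-40,0,0,0,70],[0,0,-30,0,0,0,70]]]}}

```text
clock: 31.75
eef_pos: [0.6193, 0.104, 0.1864]
tool_rot: [0.132, 0.991, -0.003, -0.004]
ft_force: [1.6, 0.7, 0.2]
grip_width: 0.0701
```

Emit:
{"api": "jog_arm", "payload": {"deltas": [[[40,0,0,0,0,0,70],[40,0,0,0,0,0,70],[40,0,0,0,0,0,70],[40,0,0,0,0,0,70],[40,0,0,0,0,0,70]]]}}

```text
clock: 32.25
eef_pos: [0.4313, 0.1579, 0.1927]
tool_rot: [0.135, 0.991, 0.001, 0.007]
ft_force: [0.5, 0.5, 0.6]
grip_width: 0.0703
```

Emit:
{"api": "jog_arm", "payload": {"deltas": [[[30,0,0,0,0,0,70],[0,0,0,0,0,0,70]]]}}

```text
clock: 32.45
eef_pos: [0.3964, 0.1664, 0.1925]
tool_rot: [0.133, 0.991, 0.001, 0.006]
ft_force: [0.6, 0.1, -0.1]
grip_width: 0.0699
```

```bash
python3 - <<'E'
from meas import *
from plan import st
s=save("scene","s5.png");t=save("top","t5.png"); st()
for n,x in [("canister_0",(.566,.312)),("canister_1",(.561,.243)),("amber_bottle",(.621,-.039)),("oil_small",(.642,-.113)),("filter_cube",(.622,.104))]:
    try: meas(n,x)
    except Exception as e: print(n,e)
a=cv2.resize(t[125:215,150:350],(800,360),interpolation=2);b=cv2.resize(s[125:275,140:360],(330,225),interpolation=2)
cv2.imwrite("pics/f1.png",a[:,:,::-1]);cv2.imwrite("pics/f2.png",cv2.resize(s[125:275,140:340],(800,600),interpolation=2)[:,:,::-1])
E
```

```text
t 32.55 p [399.9 166.4 193. ] yaw 164.6 tilt [0.015 0.001] grip 70.1 F [ 0.7 -0.3  0.5]
canister_0 ['top', 'scene'] [0.5692 0.3104] [ 1.1 -0.7 -0.2  1.2] [array([0.567 , 0.3137]), array([0.572 , 0.3078])]
canister_1 ['top', 'scene'] [0.5611 0.2409] [ 0.7 -0.1 -0.3  0.6] [array([0.5606, 0.2431]), array([0.5621, 0.2391])]
amber_bottle need at least one array to concatenate
oil_small need at least one array to concatenate
filter_cube ['top', 'scene'] [0.6218 0.1048] [ 0.8 -0.7  0.   1.3] [array([0.6196, 0.1071]), array([0.6256, 0.1013])]
    top [618. 107.] [40. 42.] [-17.2  72.8]
    scene [612. 114.] [67. 51.] [-17.9  72.1]
```

View pics/f1.png

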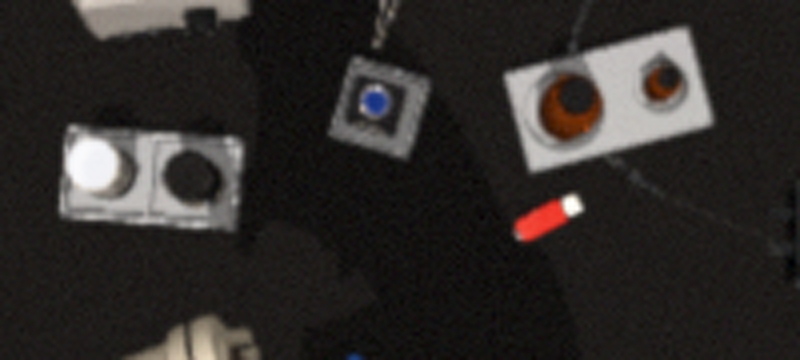

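View pics/f2.png

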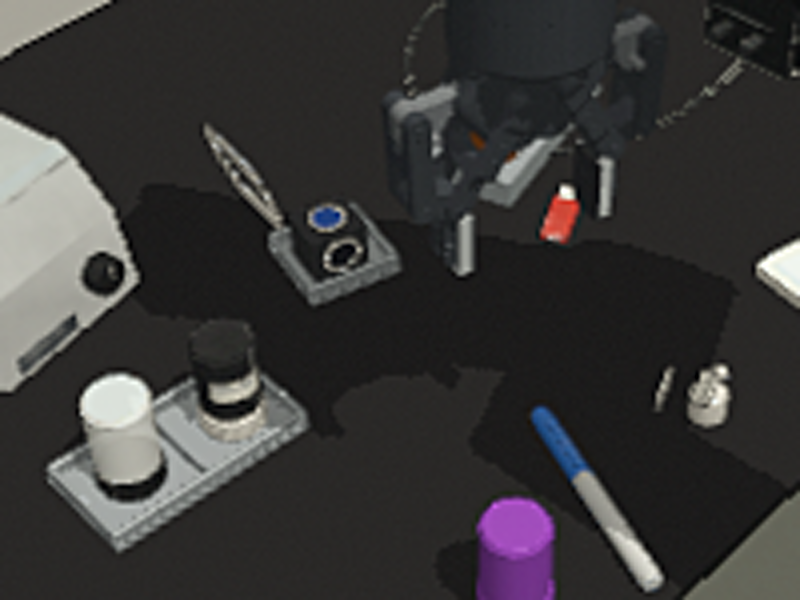

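The top crop shows both bottles in their wells at crop (570,105) and (662,85), and the cube square in its tray at (375,103). The canisters are one per bay, at (98,167) and (190,178). All are upright and the robot is touching nothing.

```bash
python3 -c "
from workcell import job_done; print(job_done())"
```

```text
the job is handed in; nothing more can be done
None
```

All five accessories are in their holders and the job is handed in, at about 32.6 s of the 120 s limit. I placed them in the order given: white canister, black canister, large bottle, small bottle, filter cube. Each was lowered until the wrist felt the floor (about 16–26 N) and then released.

**Positions:** The last pictures show each canister in its own bay, the large bottle in the wide well and the small one in the narrow well. The filter cube is within about 2° of parallel to its tray. Everything stands upright with the gripper clear, and the look-alikes were not touched.

**Checks that failed or disagreed:**
- **Bottles:** The final network check did not find either bottle, because the arm hid them in the scene view. I confirmed them by eye in the final top picture and in an earlier scene picture.
- **Small bottle:** Its earlier fit after placing differed by about 1 cm between the two cameras. The picture showed it standing in the narrow well.
- **Canisters and cube:** Their final fits differed by about 4–8 mm between the two cameras, but both fits put each thing inside its bay.

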